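# Take the draining basket off its deep hook and stand it on the scale

### The job

Take the small wire draining basket by its black grip off the deep upturned hook of its stand, and set it down gently, upright and released, in the middle of the kitchen scale's weighing plate. The hook and the sprung guard above it are clamped at a height nobody has measured, so feel your way: lift until the basket's rear bar just touches the guard, ease off, then draw it out over the hook's tip, never forcing the hook or the guard. Leave everything else where it is.

Things in the scene. Friction and masses are not known exactly. Their poses are not given: they have to be found in the camera images.
- basket: Loose square steel wire basket, 90x90 mm, 75 mm high, 0.2 to 0.3 kg; origin at the centre of its underside, z up, its back with the hanging loop at +x. A wire bail in its x-z plane carries the black grip over the middle, the highest part (top 144 mm above the underside).
- basket_grip (a point): Centre of the basket's black plastic grip: a block 48 mm long (basket x), 20 mm wide (y), 24 mm high, 132 mm above the underside. Take it from above, fingers closing along the basket's y.
- basket_bar (a point): Centre of the 6 mm round cross bar (along y) of the level wire loop at the basket's back, 64 mm behind (+x) its middle and 72 mm above its underside. The loop is 66 mm wide inside, 16 mm clear between basket and bar; the hook's prong stands up through it.
- stand: Fixed hanging stand, 245 mm tall, on a 175x150 mm drip foot; origin at table level in the front face of its two uprights, z up; -x is its open front, the way the basket comes out. The basket's back leans on a rubber bumper at x = -45 mm, z = 84 to 100 mm. Its hook and guard bear 9 N from the basket, no more; the gripper may press the stand with no more than 20 N.
- pegs (a point): Where the basket's bar rests at the start: level with the tops of two level pegs of the stand (8 mm thick, 34 mm long, at y = -22 and +22 mm), 150 mm above the table, 27 mm in front (-x) of the uprights. Each peg ends in a stop only 4 mm high 30 to 34 mm in front of the uprights; the real hook is the tall prong between the pegs. The pegs are sturdy.
- tip_lowest (a point): The tip of the upturned prong (22 mm wide, 4 mm thick, rounded, in front of the bar), if its clamp were at the bottom: 14 mm above the peg tops, 34 mm in front of the uprights. Prong and guard are one piece clamped at an unmeasured height, so the real tip is 0 to 44 mm higher than this point.
- shoe_lowest (a point): Middle of the underside of the guard's rubber shoe (24 mm wide, 36 mm deep) if the clamp were at the bottom; really 0 to 44 mm higher, always 10 mm above the prong's tip, so the 6 mm bar has 4 mm of play between them. The shoe yields upward, 2 N per mm for 2.5 mm, then a hard stop. The guard's top is 13 mm above this underside.
- digital_scale: Fixed white kitchen scale, 220 (x) x 180 (y) x 34 mm; origin at the centre of its underside. Stands left or right of the stand.
- pan (a point): Middle of the scale's square weighing plate (156x155 mm, on the scale's +x part, away from the display), on its upper face, 34 mm above the table. Do not press or drop the basket on it with more than 25 N.
- tub_clear: Bystander: fixed, see-through rectangular tub, white inside, 138x198x64 mm; origin at the centre of its underside. Leave it alone.
- sugar_dredger: Bystander: steel shaker, 72 across, height 108 mm; origin at the centre of its underside. Leave it alone.
- pepper_mill: Bystander: dark mill with a light top, 54 across, height 140 mm; origin at the centre of its underside. Leave it alone.
- measuring_cup: Bystander: small clear cup, 66 across, height 70 mm; origin at the centre of its underside. Leave it alone.
- cutter_2: Bystander: round steel pastry cutter, 72 across, height 43 mm; origin at the centre of its underside. Leave it alone.

How it is judged:
By the outcome, as a careful person would: the job done as asked, in the order asked, and still so for the second after the job is handed in, with the robot touching nothing.
It also fails if it takes over 72 s, if anything falls off the work surface, if the arm or the gripper's body presses on something with over 40 N, if the wrist force passes 120 N, or if a joint passes its speed limit or range.

### The arm

A 6-joint arm with a two-finger parallel gripper is mounted at the origin on the work surface; the furniture and walls round the work are solid. World frame = base frame: x ahead of the robot, y to its left, z up, the work surface at z = 0. Lengths are in m, angles in rad, forces in N, time in s.
With the tool pointing down it reaches from about 0.375 to 0.825 m from the base axis. Payload 5.5 kg.
Tool frame: the origin (TCP) lies on the centre line of the jaws, within the pads' length; the fingertips stand ahead of it and the grasp point (between the pads) lies 6 mm ahead of it (ctrl.tcp_to_tips is the z of the fingertips in the tool frame, in m); z points along the fingers, y is the line along which they close (so a half turn about z gives the same grasp; the last joint's range is limited). The gripper opens to 85 mm and grips with 20 to 120 N. Pads are 22 mm wide; open, the fingers measure 114 mm over their backs; the gripper's body (76 mm by 85 mm) begins 54 mm behind the grasp point. The pads swing forward as they close: fully open they stand 13 mm farther back than shut.
Start: joints at [-1.272, 0.314, -0.047, 1.21, 0, 1.571], TCP at [0.177, -0.573, 0.256] pointing down, gripper open.
Joint ranges: [-2.67, 2.67], [-0.69, 1.73], [-1.03, 1.25], [-2.08, 2.16], [-1.42, 1.45], [-3.14, 3.14]. Speed limits (rad/s): [2.39, 2.39, 3.01, 3.14, 3.14, 3.14].

### API

Orientations are given as [roll, pitch, yaw] about the fixed x, y, z axes, in that order (R = Rz(yaw) Ry(pitch) Rx(roll)).
In Python, from bench import ctrl gives the robot as it stands. The module is installed in compiled form; this text tells all that it offers.
- The arm moves only by the shell command python3 -m inch 'ROWS' [FORCE]. ROWS is JSON, a list of rows, each a list of 3 entries, a list of its own where there are three numbers: the finger opening in mm, from 0 to 85.4, then the shift along the tool's x, y, z normalised to -1 to 1, where 1 is 0.3 m, then the turn about the tool's z normalised to -1 to 1, where 1 is 0.5 rad. In form: [[fingers, [x, y, z], yaw], ...]. A call has 1 to 8 rows; each row shifts and turns the commanded pose from where the row before left it, along the tool's axes as they then stand; what a row does not reach is not made up. A row lasts 1/10 s, in which the tool goes at most 50 mm and 8.59 degrees, less where a joint would pass 70% of its speed; a pose out of reach is approached as far as the arm can. A call with a number of a shift or a turn outside -1 to 1 is refused whole. A call with a gripper value outside its range is refused whole. The fingers move at their own pace and stop on an object; FORCE is the grip in N (left out, the last holds). Time passes only in rows, so rows that do not move let the fingers close. It gives the time, the measured TCP pose, the force, the opening and the grip force at its end, in the units of the state.
- ctrl.observe(): the state, without advancing time (a new reading comes with each control period).
- ctrl.capture(name): name is "side" or "top" or "wrist"; returns the picture (384x512x3 uint8, red, green, blue); there is no depth.
- ctrl.camera_params(name): a dict with "K" (3x3 intrinsics, pixels), "xyz" and "rotation" of the camera in the world. Camera axes: x right, y down, z forward; pixel columns grow to the right and rows downward; lengths in m; the calibration is good to about 2 mm. A picture is of the moment at which its call begins: read the wrist's pose just before it. camera_params takes no time and is no camera call; for the wrist camera it gives the pose at the moment of the call.
- ctrl.hand_in(): hands the job in; it is judged then, once.
The state is a dict: "time_s": time; "joints": joint angles; "qd": joint speeds; "tau": joint torques, N m; "tool_pos": TCP position; "tool_rot": TCP orientation; "wrist_force": force on the tool from outside, world axes, zero at the start; "moment": the same for the moment, N m; "width": finger opening in m; "gripper_force": force on a finger pad.
Only numpy, scipy, OpenCV 4.12 (cv2) and the standard library are available. Lean on these libraries where they do the work, as an engineer would, in place of code of your own. Each camera call takes 0.05 s, during which the arm holds its last target. There are 200 camera calls.

## Working session

There is one attempt and no reset: what is moved stays moved. The work goes in short steps, Python scripts to look and compute and a shell command to move; the robot and the scene stay as the last step left them, time stands still between calls to the robot, and variables do not carry over. Pictures are saved under pics/ and viewed, at most 12 in all, crops included, and the job is handed in when it is done.

```bash
mkdir -p pics; python3 - <<'E'
from bench import ctrl
import cv2,numpy as np
s=ctrl.observe();print({k:np.round(v,4).tolist() for k,v in s.items()},ctrl.tcp_to_tips)
for n in("side","top"):
    im=ctrl.capture(n);cv2.imwrite(f"pics/{n}0.png",im[:,:,::-1]);p=ctrl.camera_params(n);print(n,{k:np.round(v,4).tolist() for k,v in p.items()})
E
```

```text
{'time_s': 0.0, 'joints': [-1.272, 0.3142, -0.0481, 1.2102, 0.0, 1.5708], 'qd': [-0.0008, 0.0014, -0.0005, -0.0004, -0.0006, -0.0005], 'tau': [0.0002, -53.9588, 33.9751, 0.019, -0.0003, -0.0], 'tool_pos': [0.1765, -0.5729, 0.2554], 'tool_rot': [-3.1399, -0.0, 0.2988], 'wrist_force': [-0.5705, -0.571, -0.0504], 'moment': [-0.0303, 0.0389, 0.0453], 'gripper_force': 0.0, 'width': 0.0857} 0.025
side {'K': [[436.7591, 0.0, 253.433], [0.0, 436.7591, 192.7176], [0.0, 0.0, 1.0]], 'xyz': [0.5151, 0.8693, 0.784], 'rotation': [-2.1974, 0.0202, 3.0628]}
top {'K': [[413.1567, 0.0, 254.3033], [0.0, 413.1567, 187.8501], [0.0, 0.0, 1.0]], 'xyz': [0.2445, 0.0024, 1.3087], 'rotation': [-2.9548, 0.0151, -1.5833]}
```

View pics/side0.png

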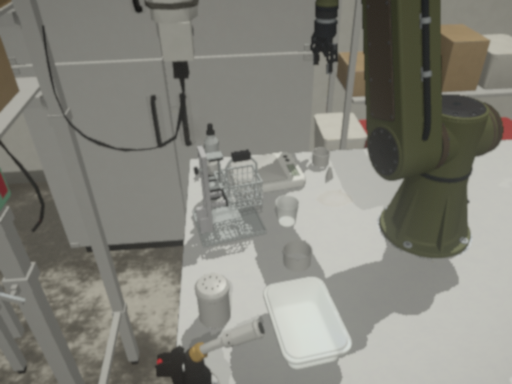

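View pics/top0.png

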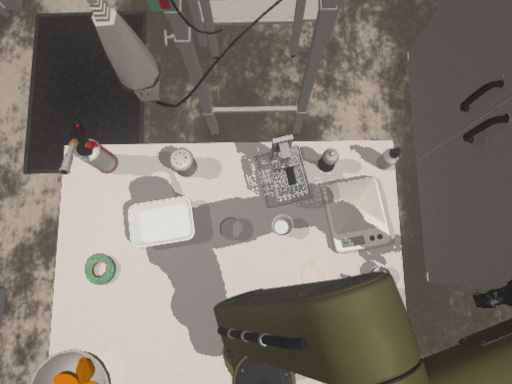

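The side view shows the black grip at about (241,156). In the top view it is at about (290,176), the stand's uprights are at about (283,145), and the scale is at about (358,212) with its display toward the robot. Next I'll triangulate the grip and look at an enlarged crop.

```bash
cat > h.py <<'E'
from bench import ctrl
import cv2,numpy as np
from scipy.spatial.transform import Rotation as R
def ray(n,uv,p=None):
    p=p or ctrl.camera_params(n); r=np.array(p['rotation'])
    M=r if r.shape==(3,3) else R.from_euler('xyz',r).as_matrix()
    d=M@np.linalg.inv(p['K'])@[uv[0],uv[1],1.]; return np.array(p['xyz']),d/np.linalg.norm(d)
def plane(n,uv,z,p=None):
    o,d=ray(n,uv,p); return o+d*(z-o[2])/d[2]
def tri(a,ua,b,ub):
    o1,d1=ray(a,ua);o2,d2=ray(b,ub)
    t=np.linalg.lstsq(np.c_[d1,-d2],o2-o1,rcond=None)[0]
    p,q=o1+t[0]*d1,o2+t[1]*d2; return (p+q)/2,np.linalg.norm(p-q)
E
python3 - <<'E'
from h import *
T=cv2.imread('pics/top0.png');S=cv2.imread('pics/side0.png')
def dark(I,x0,x1,y0,y1,th=45):
    m=(I[y0:y1,x0:x1].max(2)<th).astype(np.uint8)
    n,l,s,c=cv2.connectedComponentsWithStats(m);k=1+s[1:,4].argmax()
    pts=np.argwhere(l==k)[:,::-1]+[x0,y0]; return c[k]+[x0,y0],cv2.minAreaRect(pts.astype(np.float32)),s[k,4]
a=dark(T,275,308,155,200);b=dark(S,228,256,145,168);print(a,b)
print(tri('top',a[0],'side',b[0]))
bx=cv2.boxPoints(a[1]);print(np.round([plane('top',q,.22) for q in bx],3))
sc=[(325,184),(379,178),(391,243),(333,251)]
print(np.round([plane('top',q,.034) for q in sc],3))
c1=cv2.resize(T[120:260,250:400],None,fx=4,fy=4,interpolation=cv2.INTER_CUBIC)
cv2.imwrite('pics/c1.png',c1)
E
```

```text
Traceback (most recent call last):
ValueError: attempt to get argmax of an empty sequence
```

```bash
python3 - <<'E'
from h import *
T=cv2.imread('pics/top0.png');S=cv2.imread('pics/side0.png')
def dark(I,x0,x1,y0,y1):
    g=I[y0:y1,x0:x1].max(2); th=g.min()+22
    m=(g<th).astype(np.uint8)
    n,l,s,c=cv2.connectedComponentsWithStats(m);k=1+s[1:,4].argmax()
    pts=np.argwhere(l==k)[:,::-1]+[x0,y0]; return c[k]+[x0,y0],cv2.minAreaRect(pts.astype(np.float32)),s[k,4],th
a=dark(T,278,306,160,192);b=dark(S,228,256,145,168);print(a,b)
print(tri('top',a[0],'side',b[0]))
bx=cv2.boxPoints(a[1]);print(np.round([plane('top',q,.22) for q in bx],3))
sc=[(325,184),(379,178),(391,243),(333,251)]
print(np.round([plane('top',q,.034) for q in sc],3))
c1=cv2.resize(T[120:260,250:400],None,fx=4,fy=4,interpolation=cv2.INTER_CUBIC)
cv2.imwrite('pics/c1.png',c1)
E
```

```text
(array([290.2704918 , 175.25409836]), ((290.4336242675781, 175.2510528564453), (17.1989803314209, 7.278969764709473), 75.0685806274414), np.int32(122), np.uint8(80)) (array([240.5034965 , 155.34265734]), ((240.6351318359375, 155.31080627441406), (8.38434886932373, 17.261892318725586), 80.53767395019531), np.int32(143), np.uint8(74))
(array([ 0.48465225, -0.08155265,  0.21370161]), np.float64(0.0005445432947517535))
[[ 0.504 -0.067  0.22 ]
 [ 0.509 -0.086  0.22 ]
 [ 0.463 -0.096  0.22 ]
 [ 0.458 -0.077  0.22 ]]
[[ 0.495 -0.203  0.034]
 [ 0.511 -0.373  0.034]
 [ 0.308 -0.396  0.034]
 [ 0.286 -0.218  0.034]]
```

View pics/c1.png

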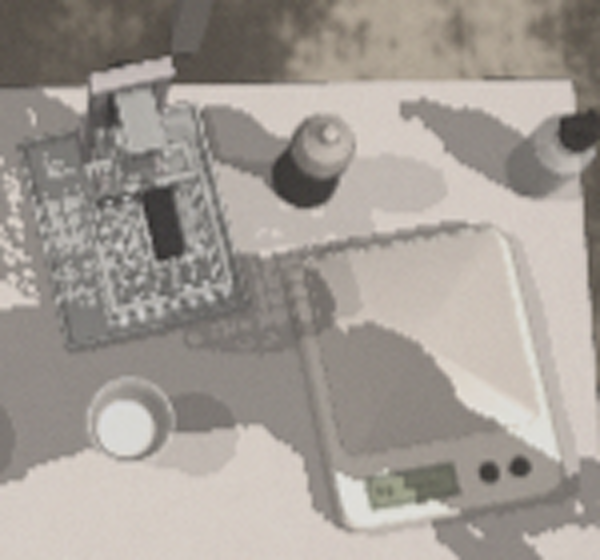

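The crop shows the grip at about 12° yaw, with the stand's guard behind it. The scale lies at about 6° yaw with its plate at the far end, plate corners at roughly crop (297,258), (495,230), (545,415) and (343,457). The triangulated grip z of 0.214 agrees with the expected 0.213.

```bash
python3 -m inch '[[85,[0,0,-0.15],0],[85,[0.05,-0.05,-0.1],0],[85,[0.1045,-0.0901,0],0],[85,[0.1045,-0.0901,0],0],[85,[0.1045,-0.0901,0],0],[85,[0.1045,-0.0901,0],0],[85,[0.1045,-0.0901,0],0],[85,[0,0,0],0]]' 60
python3 - <<'E'
from h import *
p=ctrl.camera_params('wrist');im=ctrl.capture('wrist');cv2.imwrite('pics/w1.png',im[:,:,::-1])
np.save('w1.npy',p,allow_pickle=True);print(p,ctrl.observe()['wrist_force'])
print([plane('top',(250+u/4,120+v/4),.034).round(3) for u,v in((297,258),(495,230),(545,415),(343,457))])
E
```

```text
time_s: 0.9
tool_pos: [0.2982, -0.3757, 0.3313]
tool_rot: [-3.14, -0.001, 0.304]
wrist_force: [-0.5, -0.4, -0.1]
width: 0.0852
gripper_force: 0.0
{'K': array([[289.49650508,   0.        , 256.44811287],
       [  0.        , 289.49650508, 193.06912034],
       [  0.        ,   0.        ,   1.        ]]), 'xyz': array([ 0.3676291 , -0.35414536,  0.44941437]), 'rotation': array([ 2.85159277e+00,  1.75085115e-03, -1.26786739e+00])} [-0.57835577 -0.29372496  0.35299868]
[array([ 0.493, -0.201,  0.034]), array([ 0.513, -0.357,  0.034]), array([ 0.367, -0.386,  0.034]), array([ 0.337, -0.229,  0.034])]
```

View pics/w1.png

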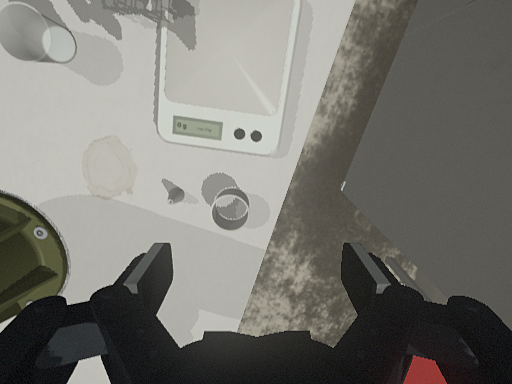

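The wrist view shows the scale's near end. The plate's near edge runs from (165,102) to (281,117), its left edge is at x≈165 to 170, and the display is at (198,127).

```bash
python3 - <<'E'
from h import *
p=np.load('w1.npy',allow_pickle=True).item()
for uv in((165,102),(281,117),(223,109),(168,1),(293,1),(158,137),(276,157),(163,1),(300,1)):print(uv,plane('wrist',uv,.034,p).round(4))
n=plane('wrist',(165,102),.034,p);m=plane('wrist',(281,117),.034,p);c=plane('wrist',(223,109),.034,p)
e=(m-n)/np.linalg.norm(m-n);f=np.array([-e[1],e[0],0]);print(np.linalg.norm(m-n),np.arctan2(f[1],f[0]),c+.078*f)
E
python3 -m inch '[[85,[0.1045,-0.0901,0],0],[85,[0.1045,-0.0901,0],0],[85,[0.1045,-0.0901,0],0],[85,[0.1045,-0.0901,0],0],[85,[0,0,0],0],[85,[0,0,0],0]]'
python3 - <<'E'
from h import *
p=ctrl.camera_params('wrist');im=ctrl.capture('wrist');cv2.imwrite('pics/w2.png',im[:,:,::-1])
np.save('w2.npy',p,allow_pickle=True)
E
```

```text
(165, 102) [ 0.3359 -0.2321  0.034 ]
(281, 117) [ 0.3645 -0.3901  0.034 ]
(223, 109) [ 0.3507 -0.3104  0.034 ]
(168, 1) [ 0.4553 -0.2101  0.034 ]
(293, 1) [ 0.5018 -0.3593  0.034 ]
(158, 137) [ 0.2865 -0.2326  0.034 ]
(276, 157) [ 0.3094 -0.4012  0.034 ]
(163, 1) [ 0.4534 -0.2041  0.034 ]
(300, 1) [ 0.5044 -0.3676  0.034 ]
0.16057885339329017 0.1788550975429892 [ 0.42748958 -0.29648543  0.034     ]
time_s: 1.55
tool_pos: [0.3847, -0.2393, 0.3311]
tool_rot: [3.141, 0.001, 0.3]
wrist_force: [-0.4, -0.4, -0.2]
width: 0.0848
gripper_force: 0.0
```

View pics/w2.png

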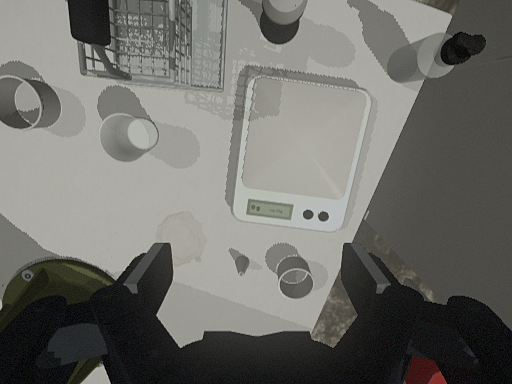

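The whole plate is visible, with corners at (252,76), (370,93), (346,200) and (243,186). The black grip is at about (90,20), partly cut off.

```bash
python3 - <<'E'
from h import *
p=np.load('w2.npy',allow_pickle=True).item()
c=np.array([plane('wrist',uv,.034,p) for uv in((252,76),(370,93),(346,200),(243,186))]);print(c.round(4),c.mean(0),np.linalg.norm(c-np.roll(c,1,0),axis=1))
f=c[0]-c[3]+c[1]-c[2];print(np.arctan2(f[1],f[0]))
E
python3 -m inch '[[85,[0.1045,-0.0901,-0.05],0.1],[85,[0.1045,-0.0901,-0.05],0.07],[85,[0,-0.0901,0],0],[85,[0,-0.0901,0],0],[85,[0,0,0],0],[85,[0,0,0],0]]'
python3 - <<'E'
from h import *
p=ctrl.camera_params('wrist');im=ctrl.capture('wrist');cv2.imwrite('pics/w3.png',im[:,:,::-1])
np.save('w3.npy',p,allow_pickle=True)
E
```

```text
[[ 0.4894 -0.2007  0.034 ]
 [ 0.516  -0.3598  0.034 ]
 [ 0.3646 -0.3867  0.034 ]
 [ 0.3398 -0.2322  0.034 ]] [ 0.42744983 -0.29484763  0.034     ] [0.15284463 0.16136112 0.15378413 0.15654856]
0.1915555842776906
time_s: 2.2
tool_pos: [0.4187, -0.1185, 0.3613]
tool_rot: [3.141, 0.0, 0.213]
wrist_force: [-0.7, -0.4, -0.1]
width: 0.085
gripper_force: 0.0
```

View pics/w3.png

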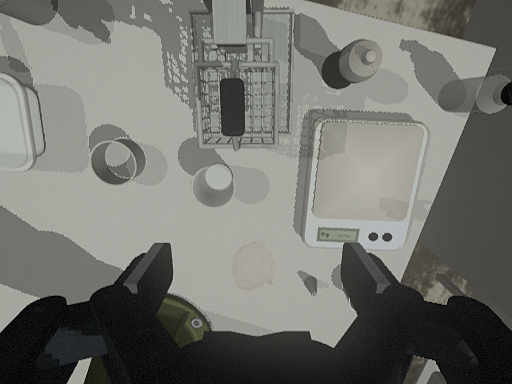

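The plate centre from w2 is about (0.4275, -0.295), and its sides of 153–161 mm fit the given size. In w3 the grip is at (232,107), nearly aligned with the image vertical.

```bash
python3 - <<'E'
from h import *
p=np.load('w3.npy',allow_pickle=True).item()
im=cv2.imread('pics/w3.png');g=im[65:150,205:262].max(2)
m=(g<g.min()+35).astype(np.uint8);n,l,s,c=cv2.connectedComponentsWithStats(m);k=1+s[1:,4].argmax()
r=cv2.minAreaRect((np.argwhere(l==k)[:,::-1]+[205,65]).astype(np.float32));print(r,s[k])
b=cv2.boxPoints(r);P=np.array([plane('wrist',q,.225,p) for q in b]);print(P.round(4),P.mean(0))
d=[P[(i+1)%4]-P[i] for i in range(4)];print([(np.linalg.norm(x).round(4),np.arctan2(x[1],x[0]).round(3)) for x in d])
print(plane('wrist',r[0],.215,p))
# basket front-edge rim / foot lines
for z,a,bb in((.156,(203,66),(278,66)),):print(plane('wrist',a,z,p),plane('wrist',bb,z,p))
pl=np.array([plane('wrist',q,.034,p) for q in((318,122),(424,122),(407,219),(312,216))]);print(pl.round(4),pl.mean(0))
E
```

```text
((232.0, 106.5), (57.0, 24.0), 90.0) [  15   13   25   58 1346]
[[ 0.5054 -0.0693  0.225 ]
 [ 0.5095 -0.0886  0.225 ]
 [ 0.4644 -0.0977  0.225 ]
 [ 0.46   -0.0774  0.225 ]] [ 0.48481695 -0.08324227  0.225     ]
[(np.float64(0.0197), np.float64(-1.359)), (np.float64(0.046), np.float64(-2.942)), (np.float64(0.0208), np.float64(1.783)), (np.float64(0.046), np.float64(0.176))]
[ 0.48525399 -0.08234022  0.215     ]
[ 0.5172304  -0.04103027  0.156     ] [ 0.53348792 -0.11658546  0.156     ]
[[ 0.4873 -0.198   0.034 ]
 [ 0.5207 -0.3531  0.034 ]
 [ 0.368  -0.3837  0.034 ]
 [ 0.3402 -0.229   0.034 ]] [ 0.42903201 -0.29096815  0.034     ]
```

```bash
python3 -m inch '[[85,[0.12,-0.035,0],0],[85,[0.121,-0.0356,0],0],[85,[0,0,0.1],0],[85,[0,0,0.1],0],[85,[0,0,0],0],[85,[0,0,0],0]]'
python3 - <<'E'
from h import *
s=ctrl.observe();print(s['tool_pos'],s['tool_rot'],s['wrist_force'])
p=ctrl.camera_params('wrist');im=ctrl.capture('wrist');cv2.imwrite('pics/w4.png',im[:,:,::-1])
np.save('w4.npy',p,allow_pickle=True)
E
```

```text
time_s: 2.85
tool_pos: [0.4847, -0.0824, 0.3014]
tool_rot: [-3.141, 0.001, 0.212]
wrist_force: [-0.1, 0.2, 0.2]
width: 0.085
gripper_force: 0.0
[ 0.48471779 -0.08239726  0.3013924 ] [-3.14133321e+00  1.25330734e-03  2.11882198e-01] [-0.08451637  0.18416014  0.19948226]
```

View pics/w4.png

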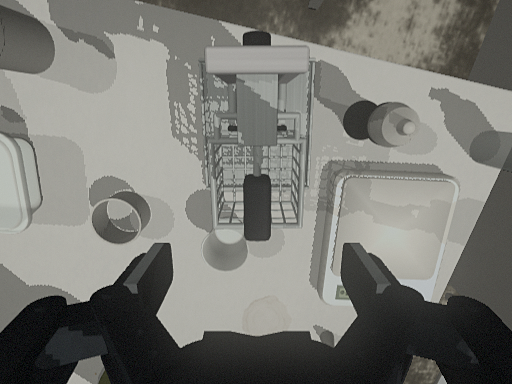

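The grip is centred between the fingers, at column 257 with the fingers at 172 and 342. I'll descend and close.

```bash
python3 -m inch '[[85,[0,0,0.09],0],[85,[0,0,0.09],0],[85,[0,0,0.09],0],[85,[0,0,0],0],[60,[0,0,0],0],[40,[0,0,0],0],[28,[0,0,0],0],[26,[0,0,0],0]]' 50
python3 -m inch '[[22,[0,0,0],0],[18,[0,0,0],0],[12,[0,0,0],0],[10,[0,0,0],0],[10,[0,0,0],0],[10,[0,0,0],0]]' 50
```

```text
time_s: 3.7
tool_pos: [0.4858, -0.0814, 0.2215]
tool_rot: [3.141, -0.002, 0.214]
wrist_force: [-1.0, 0.3, 0.3]
width: 0.028
gripper_force: 0.0
time_s: 4.3
tool_pos: [0.4854, -0.0817, 0.2209]
tool_rot: [3.14, -0.001, 0.214]
wrist_force: [-0.6, -2.0, 5.5]
width: 0.019
gripper_force: 49.4
```

```bash
python3 -m inch '[[10,[0,0,-0.003],0],[10,[0,0,-0.003],0],[10,[0,0,-0.003],0],[10,[0,0,-0.003],0],[10,[0,0,0],0],[10,[0,0,0],0],[10,[0,0,0],0]]'
python3 -m inch '[[10,[0,0,-0.005],0],[10,[0,0,-0.005],0],[10,[0,0,-0.005],0],[10,[0,0,-0.005],0],[10,[0,0,0],0],[10,[0,0,0],0],[10,[0,0,0],0]]'
```

```text
time_s: 5.0
tool_pos: [0.4847, -0.0809, 0.2238]
tool_rot: [-3.141, 0.0, 0.214]
wrist_force: [1.7, 1.8, -2.0]
width: 0.0191
gripper_force: 49.3
time_s: 5.7
tool_pos: [0.4849, -0.0813, 0.2298]
tool_rot: [-3.142, 0.0, 0.214]
wrist_force: [-0.4, 0.0, -2.4]
width: 0.0195
gripper_force: 49.3
```

```bash
python3 -m inch '[[10,[0,0,-0.004],0],[10,[0,0,-0.004],0],[10,[0,0,-0.004],0],[10,[0,0,-0.004],0],[10,[0,0,0],0],[10,[0,0,0],0],[10,[0,0,0],0]]'
python3 - <<'E'
from h import *
im=ctrl.capture('side');cv2.imwrite('pics/s5.png',cv2.resize(im[110:250,150:300,::-1],None,fx=4,fy=4,interpolation=cv2.INTER_CUBIC))
E
```

```text
time_s: 6.4
tool_pos: [0.485, -0.0813, 0.2347]
tool_rot: [-3.142, 0.0, 0.214]
wrist_force: [-0.2, -0.2, -2.5]
width: 0.0194
gripper_force: 49.3
```

View pics/s5.png

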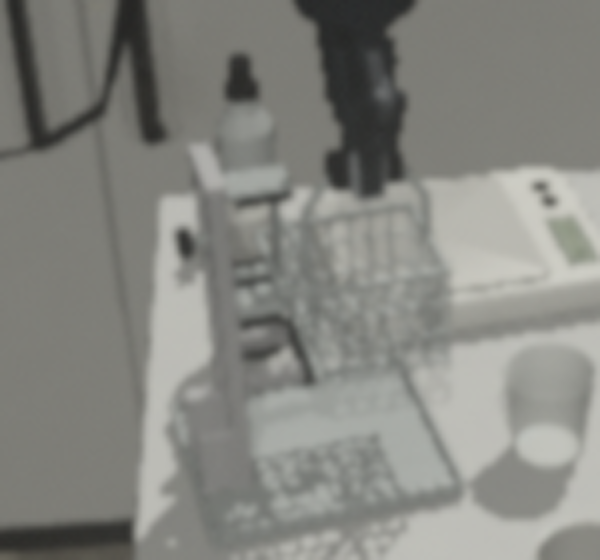

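The crop shows the basket held clear of its pegs. The guard is near the top of the stand, with its shoe front at about crop (285,192). I'll intersect that ray with the stand's midplane for a rough height.

```bash
python3 - <<'E'
from h import *
n=np.array([-np.sin(.213),np.cos(.213),0]);c=np.array([.485,-.0815,0])
for uv in((285,192),(232,205),(255,175),(290,180),(272,200),(275,270)):
    o,d=ray('side',(150+uv[0]/4,110+uv[1]/4));
    for off in(0,.012):
        q=o+d*(((c+off*n-o)@n)/(d@n));print(uv,off,round((q-c)@[np.cos(.213),np.sin(.213),0],4),round(q[2],4))
E
python3 -m inch '[[10,[0,0,-0.002],0],[10,[0,0,-0.002],0],[10,[0,0,-0.002],0],[10,[0,0,-0.002],0],[10,[0,0,0],0],[10,[0,0,0],0],[10,[0,0,0],0]]'
```

```text
(285, 192) 0 0.0493 0.2154
(285, 192) 0.012 0.0516 0.2228
(232, 205) 0 0.0833 0.2126
(232, 205) 0.012 0.0852 0.22
(255, 175) 0 0.0673 0.2312
(255, 175) 0.012 0.0694 0.2384
(290, 180) 0 0.0455 0.2234
(290, 180) 0.012 0.0479 0.2307
(272, 200) 0 0.0579 0.2113
(272, 200) 0.012 0.0601 0.2187
(275, 270) 0 0.0595 0.1589
(275, 270) 0.012 0.0618 0.167
time_s: 7.15
tool_pos: [0.485, -0.0813, 0.2371]
tool_rot: [3.142, 0.0, 0.214]
wrist_force: [0.4, 0.4, -2.6]
width: 0.0192
gripper_force: 49.3
```

The shoe's underside comes out at about 0.212 to 0.218, so contact should come near TCP z≈0.277. I'll lift most of the way first, then feel.

```bash
python3 -m inch '[[10,[0,0,-0.004],0],[10,[0,0,-0.004],0],[10,[0,0,-0.004],0],[10,[0,0,-0.004],0],[10,[0,0,-0.004],0],[10,[0,0,-0.004],0],[10,[0,0,0],0],[10,[0,0,0],0]]'
```

```text
time_s: 7.95
tool_pos: [0.485, -0.0813, 0.2443]
tool_rot: [3.142, -0.0, 0.214]
wrist_force: [0.2, 0.4, -2.0]
width: 0.0191
gripper_force: 49.3
```

```bash
python3 -m inch '[[10,[0,0,-0.004],0],[10,[0,0,-0.004],0],[10,[0,0,-0.004],0],[10,[0,0,-0.004],0],[10,[0,0,-0.004],0],[10,[0,0,-0.004],0],[10,[0,0,0],0],[10,[0,0,0],0]]'
```

```text
time_s: 8.75
tool_pos: [0.485, -0.0813, 0.2515]
tool_rot: [3.142, -0.0, 0.214]
wrist_force: [0.4, -0.9, -2.4]
width: 0.0193
gripper_force: 49.3
```

```bash
python3 -m inch '[[10,[0,0,-0.003],0],[10,[0,0,-0.003],0],[10,[0,0,-0.003],0],[10,[0,0,-0.003],0],[10,[0,0,-0.003],0],[10,[0,0,-0.003],0],[10,[0,0,0],0],[10,[0,0,0],0]]'
```

```text
time_s: 9.55
tool_pos: [0.485, -0.0813, 0.2569]
tool_rot: [3.142, -0.0, 0.214]
wrist_force: [-0.5, 0.2, -3.1]
width: 0.0189
gripper_force: 49.3
```

```bash
python3 -m inch '[[10,[0,0,-0.002],0],[10,[0,0,-0.002],0],[10,[0,0,-0.002],0],[10,[0,0,0],0],[10,[0,0,0],0]]'
```

```text
time_s: 10.05
tool_pos: [0.485, -0.0813, 0.2587]
tool_rot: [3.142, -0.0, 0.214]
wrist_force: [-0.1, 0.7, -2.0]
width: 0.019
gripper_force: 49.3
```

```bash
python3 -m inch '[[10,[0,0,-0.002],0],[10,[0,0,-0.002],0],[10,[0,0,-0.002],0],[10,[0,0,-0.002],0],[10,[0,0,0],0],[10,[0,0,0],0]]'
```

```text
time_s: 10.65
tool_pos: [0.485, -0.0813, 0.2611]
tool_rot: [3.142, -0.0, 0.214]
wrist_force: [0.9, -0.1, -2.5]
width: 0.0189
gripper_force: 49.3
```

```bash
python3 -m inch '[[10,[0,0,-0.002],0],[10,[0,0,-0.002],0],[10,[0,0,-0.002],0],[10,[0,0,-0.002],0],[10,[0,0,0],0],[10,[0,0,0],0]]'
```

```text
time_s: 11.25
tool_pos: [0.485, -0.0813, 0.2635]
tool_rot: [3.142, -0.0, 0.214]
wrist_force: [-0.5, 0.2, -2.2]
width: 0.019
gripper_force: 49.3
```

```bash
python3 -m inch '[[10,[0,0,-0.002],0],[10,[0,0,-0.002],0],[10,[0,0,-0.002],0],[10,[0,0,0],0],[10,[0,0,0],0]]'
```

```text
time_s: 11.75
tool_pos: [0.485, -0.0813, 0.2653]
tool_rot: [3.142, -0.0, 0.214]
wrist_force: [0.2, -0.5, -2.6]
width: 0.0191
gripper_force: 49.3
```

```bash
python3 -m inch '[[10,[0,0,-0.002],0],[10,[0,0,-0.002],0],[10,[0,0,-0.002],0],[10,[0,0,0],0],[10,[0,0,0],0]]'
```

```text
time_s: 12.25
tool_pos: [0.485, -0.0813, 0.2671]
tool_rot: [3.142, -0.0, 0.214]
wrist_force: [0.4, -0.5, -2.8]
width: 0.0193
gripper_force: 49.3
```

```bash
python3 -m inch '[[10,[0,0,-0.002],0],[10,[0,0,-0.002],0],[10,[0,0,-0.002],0],[10,[0,0,0],0],[10,[0,0,0],0]]'
```

```text
time_s: 12.75
tool_pos: [0.485, -0.0813, 0.2689]
tool_rot: [3.142, -0.0, 0.214]
wrist_force: [-0.7, -0.8, -3.0]
width: 0.0193
gripper_force: 49.3
```

```bash
python3 -m inch '[[10,[0,0,-0.002],0],[10,[0,0,-0.002],0],[10,[0,0,0],0],[10,[0,0,0],0]]'
```

```text
time_s: 13.15
tool_pos: [0.485, -0.0813, 0.2701]
tool_rot: [-3.142, -0.0, 0.214]
wrist_force: [-0.2, -0.2, -2.7]
width: 0.0191
gripper_force: 49.3
```

```bash
python3 -m inch '[[10,[0,0,-0.002],0],[10,[0,0,-0.002],0],[10,[0,0,-0.002],0],[10,[0,0,0],0],[10,[0,0,0],0]]'
```

```text
time_s: 13.65
tool_pos: [0.485, -0.0813, 0.2719]
tool_rot: [-3.142, -0.0, 0.214]
wrist_force: [0.4, -2.1, -3.1]
width: 0.0191
gripper_force: 49.3
```

```bash
python3 -m inch '[[10,[0,0,-0.002],0],[10,[0,0,-0.001],0],[10,[0,0,0],0],[10,[0,0,0],0]]'
```

```text
time_s: 14.05
tool_pos: [0.485, -0.0813, 0.2728]
tool_rot: [-3.142, -0.0, 0.214]
wrist_force: [-0.9, -0.1, -2.1]
width: 0.0192
gripper_force: 49.3
```

```bash
python3 -m inch '[[10,[0,0,-0.002],0],[10,[0,0,-0.002],0],[10,[0,0,0],0],[10,[0,0,0],0]]'
```

```text
time_s: 14.45
tool_pos: [0.485, -0.0813, 0.2741]
tool_rot: [3.142, -0.0, 0.214]
wrist_force: [-0.3, 0.2, -3.4]
width: 0.0193
gripper_force: 49.3
```

```bash
python3 -m inch '[[10,[0,0,-0.002],0],[10,[0,0,-0.001],0],[10,[0,0,0],0],[10,[0,0,0],0]]'
```

```text
time_s: 14.85
tool_pos: [0.485, -0.0813, 0.2749]
tool_rot: [-3.142, 0.0, 0.214]
wrist_force: [0.8, -0.7, -2.8]
width: 0.0194
gripper_force: 49.3
```

```bash
python3 -m inch '[[10,[0,0,-0.002],0],[10,[0,0,-0.001],0],[10,[0,0,0],0],[10,[0,0,0],0]]'
```

```text
time_s: 15.25
tool_pos: [0.485, -0.0813, 0.2758]
tool_rot: [3.142, -0.0, 0.214]
wrist_force: [-0.8, -0.0, -1.8]
width: 0.0191
gripper_force: 49.3
```

```bash
python3 -m inch '[[10,[0,0,-0.002],0],[10,[0,0,-0.002],0],[10,[0,0,0],0],[10,[0,0,0],0]]'
```

```text
time_s: 15.65
tool_pos: [0.4851, -0.0813, 0.2771]
tool_rot: [3.142, -0.0, 0.214]
wrist_force: [0.2, 0.1, -2.0]
width: 0.0194
gripper_force: 49.3
```

```bash
python3 -m inch '[[10,[0,0,-0.002],0],[10,[0,0,-0.001],0],[10,[0,0,0],0],[10,[0,0,0],0]]'
```

```text
time_s: 16.05
tool_pos: [0.485, -0.0813, 0.2779]
tool_rot: [3.142, -0.0, 0.214]
wrist_force: [0.1, 0.3, -1.8]
width: 0.0188
gripper_force: 49.3
```

```bash
python3 -m inch '[[10,[0,0,-0.002],0],[10,[0,0,-0.002],0],[10,[0,0,0],0],[10,[0,0,0],0]]'
```

```text
time_s: 16.45
tool_pos: [0.485, -0.0813, 0.2791]
tool_rot: [3.142, -0.0, 0.214]
wrist_force: [0.1, -0.1, -2.4]
width: 0.0189
gripper_force: 49.3
```

```bash
python3 -m inch '[[10,[0,0,-0.002],0],[10,[0,0,-0.001],0],[10,[0,0,0],0],[10,[0,0,0],0]]'
```

```text
time_s: 16.85
tool_pos: [0.485, -0.0813, 0.28]
tool_rot: [-3.142, 0.0, 0.214]
wrist_force: [-0.5, 0.1, -2.1]
width: 0.0189
gripper_force: 49.3
```

```bash
python3 -m inch '[[10,[0,0,-0.002],0],[10,[0,0,-0.001],0],[10,[0,0,0],0],[10,[0,0,0],0]]'
```

```text
time_s: 17.25
tool_pos: [0.485, -0.0813, 0.2809]
tool_rot: [3.142, -0.0, 0.214]
wrist_force: [0.3, -0.2, -2.5]
width: 0.019
gripper_force: 49.3
```

```bash
python3 -m inch '[[10,[0,0,-0.002],0],[10,[0,0,-0.001],0],[10,[0,0,0],0],[10,[0,0,0],0]]'
```

```text
time_s: 17.65
tool_pos: [0.4849, -0.0813, 0.2817]
tool_rot: [-3.142, 0.0, 0.214]
wrist_force: [0.8, -0.2, -3.5]
width: 0.0193
gripper_force: 49.3
```

```bash
python3 -m inch '[[10,[0,0,-0.002],0],[10,[0,0,0],0],[10,[0,0,0],0]]'
```

```text
time_s: 17.95
tool_pos: [0.485, -0.0812, 0.2823]
tool_rot: [-3.141, 0.0, 0.214]
wrist_force: [1.0, -0.5, -4.5]
width: 0.0195
gripper_force: 49.2
```

Contact is felt: the force rose from about -2.4 to -3.5 and then -4.5 N, which matches 2 N/mm with first touch at about 0.2813. I'll ease off 3 mm to mid-gap.

```bash
python3 -m inch '[[10,[0,0,0],0]]'; python3 -m inch '[[10,[0,0,0.003],0],[10,[0,0,0.003],0],[10,[0,0,0.004],0],[10,[0,0,0],0],[10,[0,0,0],0],[10,[0,0,0],0]]'
```

```text
time_s: 18.05
tool_pos: [0.485, -0.0812, 0.2823]
tool_rot: [-3.141, 0.0, 0.214]
wrist_force: [0.3, -0.5, -4.1]
width: 0.0191
gripper_force: 49.2
time_s: 18.65
tool_pos: [0.4851, -0.0813, 0.2795]
tool_rot: [3.142, -0.0, 0.214]
wrist_force: [0.4, -0.6, -2.6]
width: 0.0193
gripper_force: 49.3
```

```bash
python3 -m inch '[[10,[-0.003,0,0],0],[10,[-0.003,0,0],0],[10,[-0.003,0,0],0],[10,[-0.003,0,0],0],[10,[0,0,0],0],[10,[0,0,0],0]]'
```

```text
time_s: 19.25
tool_pos: [0.4815, -0.082, 0.2794]
tool_rot: [3.142, -0.0, 0.214]
wrist_force: [0.5, 0.2, -2.7]
width: 0.019
gripper_force: 49.3
```

```bash
python3 -m inch '[[10,[-0.004,0,0],0],[10,[-0.004,0,0],0],[10,[-0.004,0,0],0],[10,[-0.004,0,0],0],[10,[-0.004,0,0],0],[10,[0,0,0],0],[10,[0,0,0],0]]'
```

```text
time_s: 19.95
tool_pos: [0.4756, -0.0833, 0.2794]
tool_rot: [3.142, -0.0, 0.214]
wrist_force: [-0.1, 0.8, -2.4]
width: 0.0197
gripper_force: 49.3
```

```bash
python3 -m inch '[[10,[-0.007,0,0],0],[10,[-0.007,0,0],0],[10,[-0.007,0,0],0],[10,[-0.007,0,0],0],[10,[-0.007,0,0],0],[10,[0,0,0],0],[10,[0,0,0],0]]'
```

```text
time_s: 20.65
tool_pos: [0.4653, -0.0856, 0.2794]
tool_rot: [3.142, -0.0, 0.214]
wrist_force: [0.7, -0.5, -3.2]
width: 0.0193
gripper_force: 49.3
```

```bash
python3 -m inch '[[10,[-0.012,0,0],0],[10,[-0.012,0,0],0],[10,[-0.012,0,0],0],[10,[-0.012,0,0],0],[10,[-0.012,0,0],0],[10,[-0.012,0,0],0],[10,[0,0,0],0],[10,[0,0,0],0]]'
```

```text
time_s: 21.45
tool_pos: [0.4443, -0.0902, 0.2795]
tool_rot: [3.141, -0.0, 0.214]
wrist_force: [0.6, -0.2, -2.4]
width: 0.0192
gripper_force: 49.3
```

```bash
python3 - <<'E'
from h import *
im=ctrl.capture('side');cv2.imwrite('pics/s6.png',cv2.resize(im[110:250,150:300,::-1],None,fx=4,fy=4,interpolation=cv2.INTER_CUBIC))
E
```

```text
(no output)
```

View pics/s6.png

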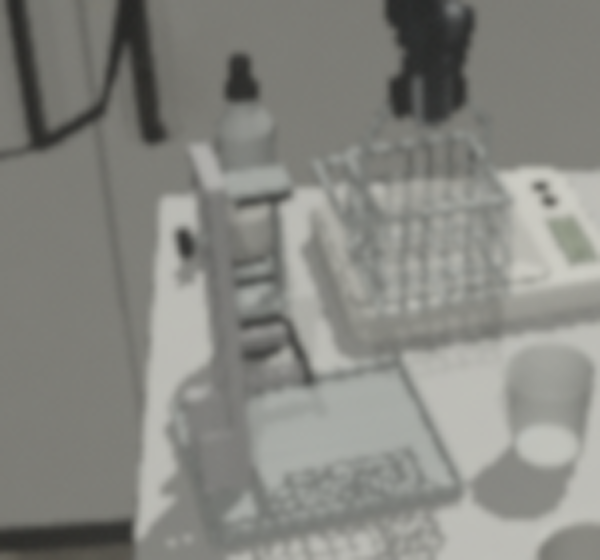

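The basket's loop at crop (325,165) is well clear of the guard at (290,190), so it is free. I'll raise it 30 mm and carry it to the pan at (0.428, -0.293).

```bash
python3 -m inch '[[10,[0,0,-0.03],0],[10,[0,0,-0.04],0],[10,[0,0,-0.03],0],[10,[-0.01,0.03,0],0],[10,[-0.02,0.06,0],0],[10,[-0.02,0.07,0],0],[10,[-0.02,0.07,0],0],[10,[-0.02,0.07,0],0]]'
python3 -m inch '[[10,[-0.02,0.07,0],0],[10,[-0.02,0.07,0],0],[10,[-0.02,0.07,0],0],[10,[-0.02,0.06,0],0],[10,[-0.02,0.05,0],0],[10,[-0.01,0.03,0],0],[10,[0,0,0],0],[10,[0,0,0],0]]'
```

```text
time_s: 22.3
tool_pos: [0.4367, -0.1852, 0.3094]
tool_rot: [3.141, 0.0, 0.214]
wrist_force: [1.0, -1.5, -2.4]
width: 0.0192
gripper_force: 49.4
time_s: 23.1
tool_pos: [0.4269, -0.2931, 0.3093]
tool_rot: [-3.141, -0.0, 0.214]
wrist_force: [-0.1, 0.4, -2.7]
width: 0.0195
gripper_force: 49.4
```

```bash
python3 -m inch '[[10,[0,0,0.05],0],[10,[0,0,0.08],0],[10,[0,0,0.08],0],[10,[0,0,0.08],0],[10,[0,0,0.07],0],[10,[0,0,0.04],0],[10,[0,0,0],0],[10,[0,0,0],0]]'
python3 -m inch '[[10,[0,0,0.006],0],[10,[0,0,0.006],0],[10,[0,0,0],0],[10,[0,0,0],0]]'
```

```text
time_s: 23.9
tool_pos: [0.4274, -0.2933, 0.1901]
tool_rot: [3.141, -0.0, 0.214]
wrist_force: [0.2, 0.4, -2.5]
width: 0.0197
gripper_force: 49.4
time_s: 24.3
tool_pos: [0.4271, -0.2935, 0.1861]
tool_rot: [3.141, -0.0, 0.214]
wrist_force: [-0.0, -0.4, -2.9]
width: 0.0193
gripper_force: 49.4
```

```bash
python3 - <<'E'
from h import *
im=ctrl.capture('side');cv2.imwrite('pics/s7.png',cv2.resize(im[110:250,180:330,::-1],None,fx=4,fy=4,interpolation=cv2.INTER_CUBIC))
E
```

```text
(no output)
```

View pics/s7.png

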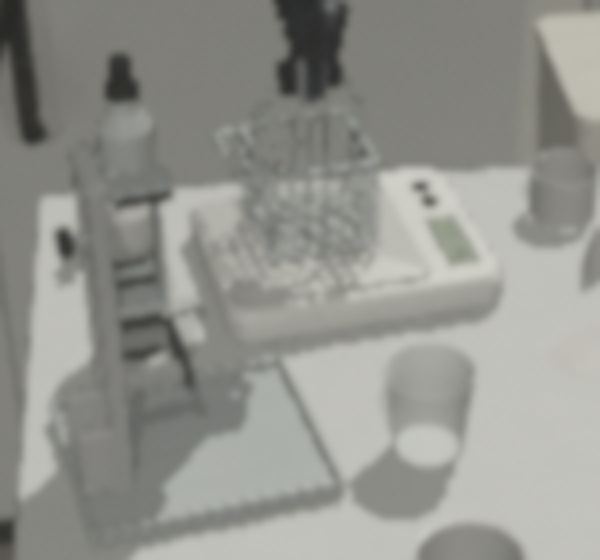

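The basket, at about crop (310,200), hangs just above the plate and near its middle. I'll feel down the last centimetre.

```bash
python3 -m inch '[[10,[0,0,0.005],0],[10,[0,0,0.005],0],[10,[0,0,0.005],0],[10,[0,0,0.005],0],[10,[0,0,0],0],[10,[0,0,0],0]]'
```

```text
time_s: 24.95
tool_pos: [0.4269, -0.2934, 0.1797]
tool_rot: [-3.141, 0.0, 0.214]
wrist_force: [0.7, -0.0, -1.6]
width: 0.0192
gripper_force: 49.4
```

```bash
python3 -m inch '[[10,[0,0,0.003],0],[10,[0,0,0.003],0],[10,[0,0,0.003],0],[10,[0,0,0],0],[10,[0,0,0],0]]'
```

```text
time_s: 25.45
tool_pos: [0.427, -0.2934, 0.1771]
tool_rot: [-3.142, 0.0, 0.214]
wrist_force: [-0.3, 0.5, -2.7]
width: 0.0193
gripper_force: 49.4
```

```bash
python3 -m inch '[[10,[0,0,0.002],0],[10,[0,0,0.002],0],[10,[0,0,0],0],[10,[0,0,0],0]]'
```

```text
time_s: 25.85
tool_pos: [0.4274, -0.2935, 0.1765]
tool_rot: [3.141, -0.001, 0.214]
wrist_force: [0.7, 0.9, 3.4]
width: 0.0195
gripper_force: 50.2
```

Down on the plate with a few newtons. I'll ease off, release, and go straight up.

```bash
python3 -m inch '[[10,[0,0,-0.0015],0],[10,[0,0,0],0]]' 20; python3 -m inch '[[24,[0,0,0],0],[30,[0,0,0],0],[50,[0,0,0],0],[50,[0,0,0],0],[50,[0,0,0],0]]'
```

```text
time_s: 26.05
tool_pos: [0.4273, -0.2935, 0.1765]
tool_rot: [3.141, -0.0, 0.214]
wrist_force: [0.4, 0.0, 2.5]
width: 0.0193
gripper_force: 50.1
time_s: 26.55
tool_pos: [0.4269, -0.2934, 0.1762]
tool_rot: [-3.141, 0.0, 0.214]
wrist_force: [0.1, -0.7, -0.4]
width: 0.0503
gripper_force: 0.0
```

```bash
python3 -m inch '[[50,[0,0,-0.02],0],[50,[0,0,-0.05],0],[50,[0,0,-0.1],0],[50,[0,0,-0.1],0],[50,[0,0,-0.1],0],[50,[0,0,-0.05],0],[50,[-0.1,0,0],0],[50,[0,0,0],0]]'
python3 -m inch '[[50,[-0.1,0,0],0],[50,[0,0,0],0],[50,[0,0,0],0]]'
python3 - <<'E'
from h import *
p=ctrl.camera_params('wrist');im=ctrl.capture('wrist');cv2.imwrite('pics/w8.png',im[:,:,::-1])
np.save('w8.npy',p,allow_pickle=True)
E
```

```text
time_s: 27.35
tool_pos: [0.396, -0.3001, 0.3036]
tool_rot: [3.14, 0.0, 0.212]
wrist_force: [0.9, -0.2, 0.2]
width: 0.0501
gripper_force: 0.0
time_s: 27.65
tool_pos: [0.3685, -0.3062, 0.3026]
tool_rot: [3.141, -0.001, 0.213]
wrist_force: [0.8, 0.3, -0.8]
width: 0.0499
gripper_force: 0.0
```

View pics/w8.png

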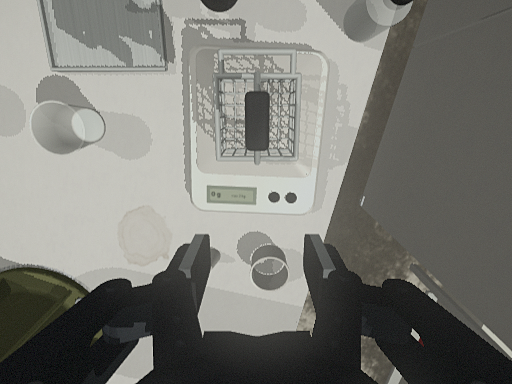

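The basket stands upright and released, and looks central: the grip is at (257,120) and the plate spans columns 197–322 around it. The gripper is clear.

```bash
python3 -c "
from bench import ctrl
print(ctrl.hand_in())"
```

```text
the job is handed in; nothing more can be done
None
```

The basket is off its hook and standing upright, released, in the middle of the scale's plate. I felt the guard with about 2 N and eased off before drawing it out, and the job was handed in at about 28 s.

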